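# Hold the pedal bin open, then let its lid down quietly

## Task

Press the pedal of the small bin right down with your fingertips so that the lid stands wide open, and hold it there for at least three seconds while a colleague scrapes a plate into it. Then ease the pedal back up slowly, so that the lid comes down under control and closes fully without slamming (a lecture is on next door), and draw the hand away. Work the lid by the pedal alone, never touch the lid itself, and leave the jars and the bottle where they stand.

Things in the scene. Friction and masses are not known exactly. Their poses are not given: they have to be found in the camera images.
- bin: Round steel pedal bin, fixed on the table: 172 mm across, black foot ring, black rim at 222 mm, domed lid, 251 mm high when shut. Origin at the centre of its underside, z up; its own -x axis points out of its front, where the pedal sticks out; the lid hinges at the back (+x). The pedal always faces the robot to within 35 degrees of world -x.
- tread (a point): Centre of the top of the pedal's tread, a nearly level steel plate with a black rubber pad, 44 mm deep, 62 mm wide, 9 mm thick, 120 mm in front of the bin's axis (35 mm from its wall). Its top is 40 mm above the table at rest, 16 mm fully pressed; it moves straight down to 1 mm. The bin rises 250 mm behind it: a hand pressing here should lean back from the bin by some 30 degrees.
- pedal (a joint): Pedal angle in rad: 0 up (at rest), 0.20 fully pressed, at a stop; 24 mm of travel at the tread. It takes about 6 to 12 N to start it and less as the lid rises; past the stop the force climbs steeply. The lid's weight and a return spring drive it back up when let go.
- lid (a joint): Lid angle in rad: 0 shut, 1.30 wide open. A rod links it to the pedal: it turns 6.5 times the pedal's angle, 0.054 rad for each mm the tread moves. It has no soft-close damper: with the pedal let go it drops shut at once with a bang. A tread rising 10 to 20 mm/s lowers it gently.
- lid_middle (a point): Top middle of the lid, a domed steel disc with a black edge, 174 mm across and 29 mm thick. This point is 251 mm above the table when shut; it tips up and back about the hinge at the back of the bin's rim.
- jar: Bystander, loose: squat glass jar with a steel cap, 80 mm across, 95 mm high; origin at the centre of its underside. It stands beside the bin's front, to one side of the pedal, its centre 140 to 180 mm from the pedal's centre line. Left or right varies.
- chutney: Bystander, loose: amber jar with a white cap and a paper label, 68 mm across, 120 mm high; origin at the centre of its underside. It stands on the other side of the pedal from the squat jar, equally far off.
- water: Bystander, loose: clear plastic bottle with a white cap, 64 mm across, 205 mm high; origin at the centre of its underside. It stands beside the bin, on its +y side, 140 to 175 mm from the bin's axis.

How it is judged (in metres and radians):
On the way, in this order (a step that is already met when the one before it is completed fails the run):
1. the lid is wide open, held by the pedal, for three seconds (value of joint lid above 1.13 rad), for 2.8 s.
2. the lid has been let down and is shut (value of joint lid below 0.04 rad and value of joint pedal below 0.012 rad), for 0.2 s.
At the end, for the whole second after the job is handed in: The lid is shut (within 0.04 rad) with the pedal fully up, and the two jars and the bottle stand upright within 20 mm of where they were (all of step 2 and distance of each of jar, chutney, water from where it was at the start of the episode below 0.02 m and angle between each of jar, chutney, water's own z axis and vertical below 0.1 rad); the robot touches nothing.
It fails at once if the lid came down too fast (closing faster than 3 rad/s when less than 0.9 rad open): it slammed (value of joint lid below 0.9 rad and velocity of joint lid below -3 rad/s).
It fails at once if the lid itself was touched by the hand or arm (contact force between any of the fingers, the arm and lid above 0.5 N).
It fails at once if a jar or the bottle was moved, lifted or tipped (distance of any of jar, chutney, water from where it was at the start of the episode above 0.03 m or angle between any of jar, chutney, water's own z axis and vertical above 0.3 rad).
It also fails if it takes over 56 s, if anything falls off the work surface, if the arm or the gripper's body presses on something with over 40 N, if the wrist force passes 120 N, or if a joint passes its speed limit or range.

## Robot

A 6-joint arm with a two-finger parallel gripper is mounted at the origin on the work surface. World frame = base frame: x ahead of the robot, y to its left, z up, the work surface at z = 0. Lengths are in mm, angles in rad, forces in N, time in s.
With the tool pointing down it reaches from about 300 to 775 mm from the base axis. Payload 14.6 kg.
Tool frame: the origin (TCP) lies at the very end of the fingers, on their centre line; the grasp point (between the pads) lies 19 mm behind it; z points along the fingers, y is the line along which they close (so a half turn about z gives the same grasp; the last joint's range is limited). The gripper opens to 94 mm and grips with 3 to 60 N. Pads are 16 mm wide; open, the fingers measure 119 mm over their backs; the gripper's body (75 mm by 177 mm) begins 78 mm behind the grasp point.
Start: joints at [1.152, 0.3, 1.521, -0, 1.321, -0.067], TCP at [189.52, 516.305, 205.446] pointing down, gripper open.
Joint ranges: [-3.03, 3.03], [-0.79, 2.21], [0.23, 2.52], [-1.04, 4.18], [0, 3.07], [-2.55, 2.55]. Speed limits (rad/s): [2.22, 2.22, 2.57, 3.14, 3.14, 3.14].

## Interface

Orientations are given as [roll, pitch, yaw] about the fixed x, y, z axes, in that order (R = Rz(yaw) Ry(pitch) Rx(roll)).
In Python, from cell import manip gives the robot as it stands. The module is installed in compiled form; this text tells all that it offers.
- The arm moves only by the shell command python3 -m inch 'ROWS' [FORCE]. ROWS is JSON, a list of rows, each an object of numbers: "gripper": the opening, from 0 (shut) to 1 (fully open); "dx", "dy", "dz": the shift along the world's x, y, z in m; "wx", "wy", "wz": the turn, a rotation vector about the world's x, y, z in degrees. A call has exactly 5 rows; each row is the pose to reach, as a shift and turn from the pose commanded when the call began; what a row does not reach only later rows make up. A row lasts 1/12 s, in which the tool goes at most 41.7 mm and 7.16 degrees, less where a joint would pass 70% of its speed; a pose out of reach is approached as far as the arm can. A call with a gripper value outside its range is refused whole. The fingers move at their own pace and stop on an object; FORCE is the grip in N (left out, the last holds). Time passes only in rows, so rows that repeat a pose let the fingers close, or fill a call up. It gives the time, the measured TCP pose, the force, the opening and the grip force at its end, in the units of the state.
- manip.read_state(): the state, without advancing time (a new reading comes with each control period).
- manip.camera(name): name is "side" or "top"; returns the picture (400x640x3 uint8, blue, green, red); there is no depth.
- manip.camera_info(name): a dict with "camera_matrix" (3x3 intrinsics, pixels), "D" ([k1, k2, p1, p2, k3] as OpenCV has them; the pictures are not rectified), "R" (3x3) and "t" (3): a world point X has camera coordinates R X + t. Camera axes: x right, y down, z forward; pixel columns grow to the right and rows downward; lengths in mm; the calibration is good to about 2 mm. A picture is of the moment at which its call begins. camera_info takes no time and is no camera call.
- manip.sign_off(): hands the job in; it is judged then, once.
The state is a dict: "clock": time; "joints": joint angles; "qd": joint speeds; "effort": joint torques, N m; "eef_pos": TCP position; "eef_rot": TCP orientation; "wrist_force": force on the tool from outside, world axes, zero at the start; "moment": the same for the moment, N m; "finger_gap": finger opening in mm; "finger_force": force on a finger pad.
Only numpy, scipy, OpenCV 4.12 (cv2) and the standard library are available. Lean on these libraries where they do the work, as an engineer would, in place of code of your own. Each camera call takes 0.05 s, during which the arm holds its last target. There are 200 camera calls.

## Working session

There is one attempt and no reset: what is moved stays moved. The work goes in short steps, Python scripts to look and compute and a shell command to move; the robot and the scene stay as the last step left them, time stands still between calls to the robot, and variables do not carry over. Pictures are saved under pics/ and viewed, at most 10 in all, crops included, and the job is handed in when it is done.

```bash
mkdir -p pics
python3 - <<'E'
from cell import manip
import cv2
for n in("side","top"):
    cv2.imwrite(f"pics/{n}0.png",manip.camera(n)); i=manip.camera_info(n)
    print(n,i["camera_matrix"],i["D"],i["R"],i["t"])
s=manip.read_state();print(s["clock"],s["eef_pos"],s["eef_rot"],s["finger_gap"])
E
```

```text
side [[429.97998254   0.         317.52290611]
 [  0.         429.97998254 198.27011201]
 [  0.           0.           1.        ]] [-0.01393878  0.          0.          0.          0.        ] [[ 0.98300032 -0.18225948 -0.02217784]
 [-0.12569748 -0.58000058 -0.80485991]
 [ 0.13383018  0.79396524 -0.59305031]] [-579.1938597   212.51599185  893.23821423]
top [[503.57763922   0.         321.63740183]
 [  0.         503.57763922 207.6596891 ]
 [  0.           0.           1.        ]] [0.05572797 0.         0.         0.         0.        ] [[ 2.58218599e-03 -9.99996341e-01 -8.06572773e-04]
 [-9.83087947e-01 -2.39082630e-03 -1.83118466e-01]
 [ 1.83115868e-01  1.26577791e-03 -9.83090523e-01]] [  30.65941699  642.64372803 1145.17124743]
0.1 [189.42836317 516.09841036 204.94382412] [-3.14057014e+00 -8.62174825e-05  2.78980487e+00] 93.59298239534698
```

View pics/side0.png

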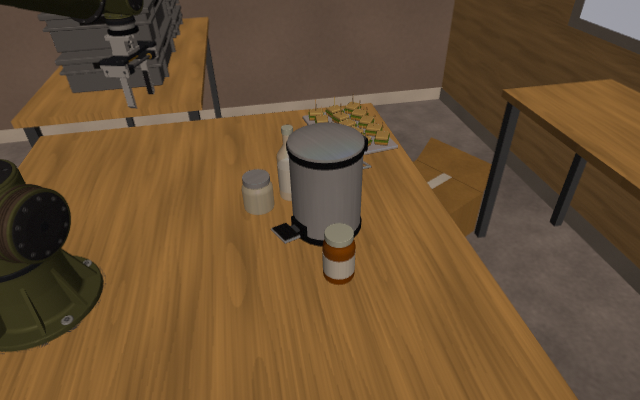

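View pics/top0.png

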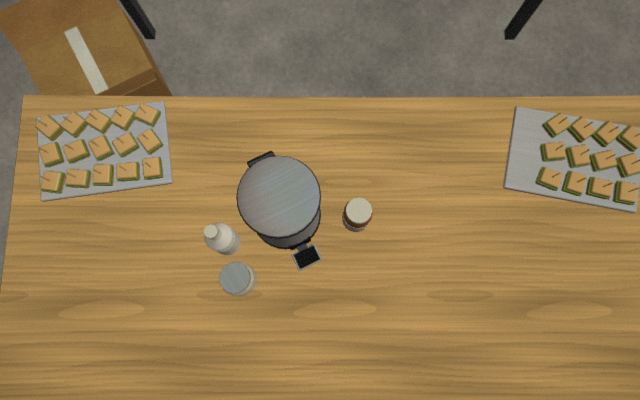

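The top view shows the pedal tread at about (306,257), the lid centre at (279,196), the squat jar cap at (236,278), the bottle cap at (210,231) and the chutney cap at (358,207). In the side view the tread is at (287,232).

```bash
cat > h.py <<'E'
from cell import manip
import cv2,numpy as np
def ray(n,uv,z):
    i=manip.camera_info(n);R=np.array(i["R"]);t=np.array(i["t"])
    p=cv2.undistortPoints(np.array([[uv]],float),np.array(i["camera_matrix"]),np.array(i["D"]))[0,0]
    d=R.T@[*p,1];c=-R.T@t
    return c+d*(z-c[2])/d[2]
E
python3 - <<'E'
from h import *
for k,n,uv,z in [("tread","top",(306.5,257),40),("treadS","side",(287,232),40),("lid","top",(279,196),230),("jar","top",(236,278),95),("water","top",(210,231),205),("chut","top",(358,207),120)]:
    print(k,ray(n,uv,z).round(1))
im=cv2.imread("pics/top0.png")[215:295,260:360]
cv2.imwrite("pics/c.png",cv2.resize(im,None,fx=6,fy=6,interpolation=2))
a=ray("top",(306.5,257),40)[:2];b=ray("top",(279,196),230)[:2];d=b-a
print(np.linalg.norm(d),np.degrees(np.arctan2(d[1],d[0])))
E
```

```text
tread [526.3  68.1  40. ]
treadS [530.1  62.1  40. ]
lid [634.9 119.7 230. ]
jar [474.1 225.   95. ]
water [565.6 263.5 205. ]
chut [633.  -50.3 120. ]
120.27088998752679 25.428695933456513
```

View pics/c.png

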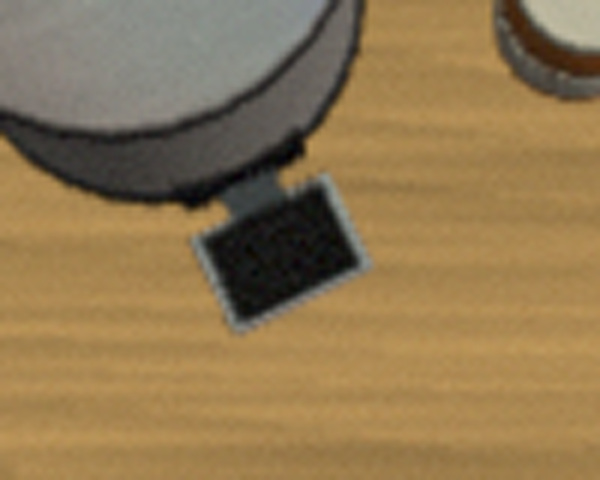

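The crop confirms the tread centre at about (306.8,257.2) in the full image, with the edges turned about 25°. That puts the tread at about (526,67,40), with the bin facing 25.4°. I'm moving towards a standoff.

```bash
python3 -m inch '[{"gripper":0,"dx":0.015,"dy":-0.03,"wz":3},{"gripper":0,"dx":0.032,"dy":-0.065,"wz":6},{"gripper":0,"dx":0.05,"dy":-0.1,"wz":9},{"gripper":0,"dx":0.067,"dy":-0.133,"wz":12},{"gripper":0,"dx":0.083,"dy":-0.165,"wz":15}]'
python3 -m inch '[{"gripper":0,"dx":0.016,"dy":-0.033,"wz":3},{"gripper":0,"dx":0.032,"dy":-0.065,"wz":6},{"gripper":0,"dx":0.05,"dy":-0.1,"wz":9},{"gripper":0,"dx":0.067,"dy":-0.133,"wz":12},{"gripper":0,"dx":0.083,"dy":-0.165,"wz":15}]'
python3 -m inch '[{"gripper":0,"dx":0.016,"dy":-0.033,"wz":3},{"gripper":0,"dx":0.032,"dy":-0.065,"wz":6},{"gripper":0,"dx":0.05,"dy":-0.1,"wz":9},{"gripper":0,"dx":0.067,"dy":-0.133,"wz":12},{"gripper":0,"dx":0.083,"dy":-0.165,"wz":15}]'
```

```text
validation failed for argument at $[0]...
validation failed for argument at $[0]...
validation failed for argument at $[0]...
```

```bash
python3 -m inch '[{"gripper":0,"dx":0.015,"dy":-0.03,"dz":0,"wx":0,"wy":0,"wz":3},{"gripper":0,"dx":0.032,"dy":-0.065,"dz":0,"wx":0,"wy":0,"wz":6},{"gripper":0,"dx":0.05,"dy":-0.1,"dz":0,"wx":0,"wy":0,"wz":9},{"gripper":0,"dx":0.067,"dy":-0.133,"dz":0,"wx":0,"wy":0,"wz":12},{"gripper":0,"dx":0.083,"dy":-0.165,"dz":0,"wx":0,"wy":0,"wz":15}]'
```

```text
clock: 0.52
eef_pos: [272.8, 349.5, 205.2]
eef_rot: [-3.141, -0.0, 3.054]
wrist_force: [0.1, -0.5, 0.8]
finger_gap: 64.2
finger_force: 0.0
```

All keys are required; it works now, so I'm carrying on.

```bash
python3 -m inch '[{"gripper":0,"dx":0.016,"dy":-0.033,"dz":0,"wx":0,"wy":0,"wz":3},{"gripper":0,"dx":0.032,"dy":-0.065,"dz":0,"wx":0,"wy":0,"wz":6},{"gripper":0,"dx":0.05,"dy":-0.1,"dz":0,"wx":0,"wy":0,"wz":9},{"gripper":0,"dx":0.067,"dy":-0.133,"dz":0,"wx":0,"wy":0,"wz":12},{"gripper":0,"dx":0.083,"dy":-0.165,"dz":0,"wx":0,"wy":0,"wz":15}]'
python3 -m inch '[{"gripper":0,"dx":0.016,"dy":-0.033,"dz":0,"wx":0,"wy":0,"wz":3},{"gripper":0,"dx":0.032,"dy":-0.065,"dz":0,"wx":0,"wy":0,"wz":6},{"gripper":0,"dx":0.05,"dy":-0.1,"dz":0,"wx":0,"wy":0,"wz":9},{"gripper":0,"dx":0.067,"dy":-0.133,"dz":0,"wx":0,"wy":0,"wz":12},{"gripper":0,"dx":0.083,"dy":-0.165,"dz":0,"wx":0,"wy":0,"wz":15}]'
python3 -m inch '[{"gripper":0,"dx":0,"dy":0,"dz":0,"wx":2.6,"wy":-5.4,"wz":0},{"gripper":0,"dx":0,"dy":0,"dz":0,"wx":5.2,"wy":-10.8,"wz":0},{"gripper":0,"dx":0,"dy":0,"dz":0,"wx":7.8,"wy":-16.2,"wz":0},{"gripper":0,"dx":0,"dy":0,"dz":0,"wx":10.4,"wy":-21.6,"wz":0},{"gripper":0,"dx":0,"dy":0,"dz":0,"wx":12.9,"wy":-27.1,"wz":0}]'
python3 - <<'E'
from h import *
from scipy.spatial.transform import Rotation as R
s=manip.read_state();print(s["joints"],s["eef_pos"],s["clock"]);print(R.from_euler("xyz",s["eef_rot"]).as_matrix().round(3))
E
```

```text
clock: 0.93
eef_pos: [355.9, 184.5, 205.4]
eef_rot: [-3.142, 0.0, -2.967]
wrist_force: [0.0, 0.1, -0.4]
finger_gap: 30.6
finger_force: 0.0
clock: 1.35
eef_pos: [438.9, 19.3, 205.4]
eef_rot: [3.142, -0.0, -2.706]
wrist_force: [0.8, 0.4, -0.3]
finger_gap: 0.7
finger_force: 0.0
clock: 1.77
eef_pos: [438.6, 20.9, 205.8]
eef_rot: [3.137, 0.529, -2.71]
wrist_force: [1.6, 0.8, 0.5]
finger_gap: 0.4
finger_force: 0.0
[-0.23326596 -0.21143198  2.14374593  0.44009087  0.83069726 -2.4740313 ] [438.56252563  20.92530279 205.75901616] 1.7667
[[-0.784 -0.42   0.457]
 [-0.361  0.907  0.215]
 [-0.505  0.004 -0.863]]
```

```bash
python3 -m inch '[{"gripper":0,"dx":0.016,"dy":0.009,"dz":-0.026,"wx":0,"wy":0,"wz":0},{"gripper":0,"dx":0.034,"dy":0.018,"dz":-0.056,"wx":0,"wy":0,"wz":0},{"gripper":0,"dx":0.052,"dy":0.028,"dz":-0.086,"wx":0,"wy":0,"wz":0},{"gripper":0,"dx":0.07,"dy":0.038,"dz":-0.116,"wx":0,"wy":0,"wz":0},{"gripper":0,"dx":0.08,"dy":0.043,"dz":-0.132,"wx":0,"wy":0,"wz":0}]'
python3 -m inch '[{"gripper":0,"dx":0.003,"dy":0.002,"dz":-0.004,"wx":0,"wy":0,"wz":0},{"gripper":0,"dx":0.006,"dy":0.003,"dz":-0.007,"wx":0,"wy":0,"wz":0},{"gripper":0,"dx":0.009,"dy":0.004,"dz":-0.01,"wx":0,"wy":0,"wz":0},{"gripper":0,"dx":0.009,"dy":0.004,"dz":-0.012,"wx":0,"wy":0,"wz":0},{"gripper":0,"dx":0.009,"dy":0.004,"dz":-0.012,"wx":0,"wy":0,"wz":0}]'
python3 - <<'E'
from h import *
s=manip.read_state();print(s["joints"])
a=manip.camera("side")[120:300,200:400];b=manip.camera("top")[190:290,220:380]
cv2.imwrite("pics/d.png",np.hstack([cv2.resize(a,(400,360)),cv2.resize(b,(400,250))[:].copy() if 0 else cv2.copyMakeBorder(cv2.resize(b,(400,250)),0,110,0,0,0)]))
E
```

```text
clock: 2.18
eef_pos: [518.7, 66.6, 71.4]
eef_rot: [3.134, 0.517, -2.716]
wrist_force: [0.2, 0.4, -0.2]
finger_gap: 0.6
finger_force: 0.0
clock: 2.6
eef_pos: [528.4, 70.8, 64.8]
eef_rot: [3.139, 0.519, -2.712]
wrist_force: [-1.1, 0.2, -0.2]
finger_gap: 1.1
finger_force: 0.0
[-0.05518406  0.24594456  2.06772749  0.59705949  0.42831313 -2.55394501]
```

View pics/d.png

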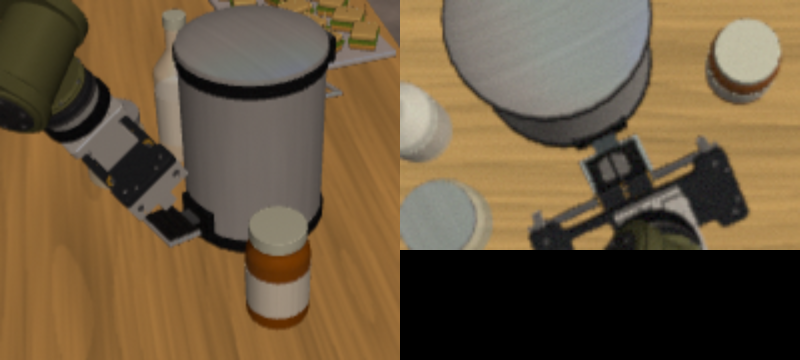

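The fingertips (right half, about (615,165)) are over the pad and the hand is clear of the bin. Joint 6 sits at its limit, though, so I'll back off along the tool axis and turn the tool half round, which gives the same grip line.

```bash
python3 -m inch '[{"gripper":0,"dx":-0.012,"dy":-0.006,"dz":0.022,"wx":0,"wy":0,"wz":0},{"gripper":0,"dx":-0.026,"dy":-0.012,"dz":0.05,"wx":0,"wy":0,"wz":0},{"gripper":0,"dx":-0.042,"dy":-0.02,"dz":0.08,"wx":0,"wy":0,"wz":0},{"gripper":0,"dx":-0.057,"dy":-0.026,"dz":0.108,"wx":0,"wy":0,"wz":0},{"gripper":0,"dx":-0.069,"dy":-0.032,"dz":0.13,"wx":0,"wy":0,"wz":0}]'
python3 -m inch '[{"gripper":0,"dx":0,"dy":0,"dz":0,"wx":2.7,"wy":1.24,"wz":-5.2},{"gripper":0,"dx":0,"dy":0,"dz":0,"wx":5.4,"wy":2.48,"wz":-10.4},{"gripper":0,"dx":0,"dy":0,"dz":0,"wx":8.1,"wy":3.72,"wz":-15.6},{"gripper":0,"dx":0,"dy":0,"dz":0,"wx":10.8,"wy":4.96,"wz":-20.8},{"gripper":0,"dx":0,"dy":0,"dz":0,"wx":13.5,"wy":6.2,"wz":-26}]'
python3 - <<'E'
from h import *
s=manip.read_state();print(s["joints"])
E
```

```text
clock: 3.12
eef_pos: [458.2, 38.5, 196.6]
eef_rot: [3.14, 0.52, -2.712]
wrist_force: [0.4, 0.1, -0.3]
finger_gap: 0.6
finger_force: 0.0
clock: 3.53
eef_pos: [459.0, 38.8, 194.7]
eef_rot: [2.858, 0.443, 2.98]
wrist_force: [-0.2, 0.6, 0.4]
finger_gap: 0.7
finger_force: 0.0
[-0.16182843 -0.14431304  2.1141085   0.41188091  0.77255266 -1.87416069]
```

```bash
python3 -m inch '[{"gripper":0,"dx":0,"dy":0,"dz":0,"wx":2.7,"wy":1.24,"wz":-5.2},{"gripper":0,"dx":0,"dy":0,"dz":0,"wx":5.4,"wy":2.48,"wz":-10.4},{"gripper":0,"dx":0,"dy":0,"dz":0,"wx":8.1,"wy":3.72,"wz":-15.6},{"gripper":0,"dx":0,"dy":0,"dz":0,"wx":10.8,"wy":4.96,"wz":-20.8},{"gripper":0,"dx":0,"dy":0,"dz":0,"wx":13.5,"wy":6.2,"wz":-26}]' >/dev/null
python3 -m inch '[{"gripper":0,"dx":0,"dy":0,"dz":0,"wx":2.7,"wy":1.24,"wz":-5.2},{"gripper":0,"dx":0,"dy":0,"dz":0,"wx":5.4,"wy":2.48,"wz":-10.4},{"gripper":0,"dx":0,"dy":0,"dz":0,"wx":8.1,"wy":3.72,"wz":-15.6},{"gripper":0,"dx":0,"dy":0,"dz":0,"wx":10.8,"wy":4.96,"wz":-20.8},{"gripper":0,"dx":0,"dy":0,"dz":0,"wx":13.5,"wy":6.2,"wz":-26}]' >/dev/null
python3 -m inch '[{"gripper":0,"dx":0,"dy":0,"dz":0,"wx":2.7,"wy":1.24,"wz":-5.2},{"gripper":0,"dx":0,"dy":0,"dz":0,"wx":5.4,"wy":2.48,"wz":-10.4},{"gripper":0,"dx":0,"dy":0,"dz":0,"wx":8.1,"wy":3.72,"wz":-15.6},{"gripper":0,"dx":0,"dy":0,"dz":0,"wx":10.8,"wy":4.96,"wz":-20.8},{"gripper":0,"dx":0,"dy":0,"dz":0,"wx":13.5,"wy":6.2,"wz":-26}]' >/dev/null
python3 -m inch '[{"gripper":0,"dx":0,"dy":0,"dz":0,"wx":2.7,"wy":1.24,"wz":-5.2},{"gripper":0,"dx":0,"dy":0,"dz":0,"wx":5.4,"wy":2.48,"wz":-10.4},{"gripper":0,"dx":0,"dy":0,"dz":0,"wx":8.1,"wy":3.72,"wz":-15.6},{"gripper":0,"dx":0,"dy":0,"dz":0,"wx":10.8,"wy":4.96,"wz":-20.8},{"gripper":0,"dx":0,"dy":0,"dz":0,"wx":13.5,"wy":6.2,"wz":-26}]' >/dev/null
python3 -m inch '[{"gripper":0,"dx":0,"dy":0,"dz":0,"wx":2.7,"wy":1.24,"wz":-5.2},{"gripper":0,"dx":0,"dy":0,"dz":0,"wx":5.4,"wy":2.48,"wz":-10.4},{"gripper":0,"dx":0,"dy":0,"dz":0,"wx":8.1,"wy":3.72,"wz":-15.6},{"gripper":0,"dx":0,"dy":0,"dz":0,"wx":10.8,"wy":4.96,"wz":-20.8},{"gripper":0,"dx":0,"dy":0,"dz":0,"wx":13.5,"wy":6.2,"wz":-26}]'
python3 - <<'E'
from h import *
from scipy.spatial.transform import Rotation as R
s=manip.read_state();print(s["joints"]);print(R.from_euler("xyz",s["eef_rot"]).as_matrix().round(3))
E
```

```text
clock: 5.62
eef_pos: [459.0, 38.8, 194.6]
eef_rot: [3.138, -0.521, 0.43]
wrist_force: [0.3, -0.5, 0.5]
finger_gap: 0.3
finger_force: 0.0
[-0.15814266 -0.14621264  2.11610804  0.40521728  0.7666191   0.7469264 ]
[[ 0.788  0.416  0.454]
 [ 0.362 -0.91   0.205]
 [ 0.498  0.003 -0.867]]
```

```bash
python3 -m inch '[{"gripper":0,"dx":0.013,"dy":0.006,"dz":-0.026,"wx":0,"wy":0,"wz":0},{"gripper":0,"dx":0.028,"dy":0.013,"dz":-0.056,"wx":0,"wy":0,"wz":0},{"gripper":0,"dx":0.043,"dy":0.019,"dz":-0.086,"wx":0,"wy":0,"wz":0},{"gripper":0,"dx":0.058,"dy":0.026,"dz":-0.116,"wx":0,"wy":0,"wz":0},{"gripper":0,"dx":0.069,"dy":0.03,"dz":-0.136,"wx":0,"wy":0,"wz":0}]'
python3 -m inch '[{"gripper":0,"dx":0,"dy":0,"dz":-0.002,"wx":0,"wy":0,"wz":0},{"gripper":0,"dx":0,"dy":0,"dz":-0.004,"wx":0,"wy":0,"wz":0},{"gripper":0,"dx":0,"dy":0,"dz":-0.006,"wx":0,"wy":0,"wz":0},{"gripper":0,"dx":0,"dy":0,"dz":-0.008,"wx":0,"wy":0,"wz":0},{"gripper":0,"dx":0,"dy":0,"dz":-0.01,"wx":0,"wy":0,"wz":0}]'
python3 -m inch '[{"gripper":0,"dx":0,"dy":0,"dz":-0.002,"wx":0,"wy":0,"wz":0},{"gripper":0,"dx":0,"dy":0,"dz":-0.003,"wx":0,"wy":0,"wz":0},{"gripper":0,"dx":0,"dy":0,"dz":-0.004,"wx":0,"wy":0,"wz":0},{"gripper":0,"dx":0,"dy":0,"dz":-0.005,"wx":0,"wy":0,"wz":0},{"gripper":0,"dx":0,"dy":0,"dz":-0.006,"wx":0,"wy":0,"wz":0}]'
python3 -c "
from h import *
print(manip.read_state()['joints'])"
```

```text
clock: 6.03
eef_pos: [528.2, 69.2, 55.9]
eef_rot: [3.136, -0.519, 0.436]
wrist_force: [-0.5, -0.2, 0.0]
finger_gap: 0.9
finger_force: 0.0
clock: 6.45
eef_pos: [528.6, 68.7, 49.5]
eef_rot: [3.135, -0.522, 0.436]
wrist_force: [0.1, 0.2, -0.7]
finger_gap: 0.3
finger_force: 0.0
clock: 6.87
eef_pos: [528.6, 68.9, 42.7]
eef_rot: [3.135, -0.521, 0.436]
wrist_force: [-3.2, -0.7, 9.6]
finger_gap: 0.8
finger_force: 4.3
[-0.0571141   0.29279165  2.07963171  0.67877223  0.37588453  0.49135078]
```

```bash
python3 -m inch '[{"gripper":0,"dx":0,"dy":0,"dz":-0.002,"wx":0,"wy":0,"wz":0},{"gripper":0,"dx":0,"dy":0,"dz":-0.004,"wx":0,"wy":0,"wz":0},{"gripper":0,"dx":0,"dy":0,"dz":-0.006,"wx":0,"wy":0,"wz":0},{"gripper":0,"dx":0,"dy":0,"dz":-0.008,"wx":0,"wy":0,"wz":0},{"gripper":0,"dx":0,"dy":0,"dz":-0.01,"wx":0,"wy":0,"wz":0}]'
python3 -m inch '[{"gripper":0,"dx":0,"dy":0,"dz":-0.002,"wx":0,"wy":0,"wz":0},{"gripper":0,"dx":0,"dy":0,"dz":-0.004,"wx":0,"wy":0,"wz":0},{"gripper":0,"dx":0,"dy":0,"dz":-0.006,"wx":0,"wy":0,"wz":0},{"gripper":0,"dx":0,"dy":0,"dz":-0.008,"wx":0,"wy":0,"wz":0},{"gripper":0,"dx":0,"dy":0,"dz":-0.01,"wx":0,"wy":0,"wz":0}]'
python3 - <<'E'
from h import *
cv2.imwrite("pics/e.png",manip.camera("side")[60:320,150:450])
E
```

```text
clock: 7.28
eef_pos: [528.6, 68.9, 32.6]
eef_rot: [3.135, -0.521, 0.436]
wrist_force: [-5.1, -2.7, 7.8]
finger_gap: 0.6
finger_force: 4.1
clock: 7.7
eef_pos: [528.7, 68.9, 22.5]
eef_rot: [3.135, -0.521, 0.436]
wrist_force: [-1.2, -0.0, 5.1]
finger_gap: 0.8
finger_force: 2.9
```

View pics/e.png

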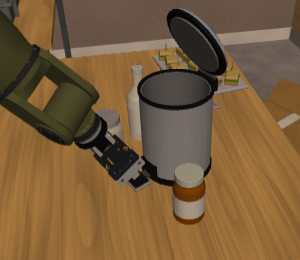

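The lid is nearly wide open (lid at crop (198,42)) and the fingers are on the pedal. I'll press on gently until the force shows the stop.

```bash
python3 -m inch '[{"gripper":0,"dx":0,"dy":0,"dz":-0.0005,"wx":0,"wy":0,"wz":0},{"gripper":0,"dx":0,"dy":0,"dz":-0.001,"wx":0,"wy":0,"wz":0},{"gripper":0,"dx":0,"dy":0,"dz":-0.0015,"wx":0,"wy":0,"wz":0},{"gripper":0,"dx":0,"dy":0,"dz":-0.002,"wx":0,"wy":0,"wz":0},{"gripper":0,"dx":0,"dy":0,"dz":-0.002,"wx":0,"wy":0,"wz":0}]'
python3 -m inch '[{"gripper":0,"dx":0,"dy":0,"dz":-0.0003,"wx":0,"wy":0,"wz":0},{"gripper":0,"dx":0,"dy":0,"dz":-0.0005,"wx":0,"wy":0,"wz":0},{"gripper":0,"dx":0,"dy":0,"dz":-0.0008,"wx":0,"wy":0,"wz":0},{"gripper":0,"dx":0,"dy":0,"dz":-0.001,"wx":0,"wy":0,"wz":0},{"gripper":0,"dx":0,"dy":0,"dz":-0.001,"wx":0,"wy":0,"wz":0}]'
```

```text
clock: 8.17
eef_pos: [528.5, 69.0, 20.2]
eef_rot: [3.136, -0.521, 0.436]
wrist_force: [2.1, 0.0, 4.3]
finger_gap: 0.5
finger_force: 2.0
clock: 8.58
eef_pos: [528.6, 69.0, 19.3]
eef_rot: [3.136, -0.521, 0.436]
wrist_force: [2.2, 0.3, 5.8]
finger_gap: 0.8
finger_force: 3.0
```

```bash
python3 -m inch '[{"gripper":0,"dx":0,"dy":0,"dz":-0.0003,"wx":0,"wy":0,"wz":0},{"gripper":0,"dx":0,"dy":0,"dz":-0.0005,"wx":0,"wy":0,"wz":0},{"gripper":0,"dx":0,"dy":0,"dz":-0.0005,"wx":0,"wy":0,"wz":0},{"gripper":0,"dx":0,"dy":0,"dz":-0.0005,"wx":0,"wy":0,"wz":0},{"gripper":0,"dx":0,"dy":0,"dz":-0.0005,"wx":0,"wy":0,"wz":0}]'
for i in 1 2 3 4 5 6 7 8; do python3 -m inch '[{"gripper":0,"dx":0,"dy":0,"dz":0,"wx":0,"wy":0,"wz":0},{"gripper":0,"dx":0,"dy":0,"dz":0,"wx":0,"wy":0,"wz":0},{"gripper":0,"dx":0,"dy":0,"dz":0,"wx":0,"wy":0,"wz":0},{"gripper":0,"dx":0,"dy":0,"dz":0,"wx":0,"wy":0,"wz":0},{"gripper":0,"dx":0,"dy":0,"dz":0,"wx":0,"wy":0,"wz":0}]'|grep -E "clock|pos|wrist"; done
python3 - <<'E'
from h import *
cv2.imwrite("pics/f.png",manip.camera("side")[60:320,150:450])
E
```

```text
clock: 9.0
eef_pos: [528.7, 69.0, 19.1]
eef_rot: [3.135, -0.521, 0.436]
wrist_force: [-0.2, -0.0, 9.6]
finger_gap: 0.8
finger_force: 4.9
clock: 9.42
eef_pos: [528.7, 69.0, 19.1]
wrist_force: [0.9, 0.3, 10.2]
clock: 9.83
eef_pos: [528.7, 69.0, 19.1]
wrist_force: [0.3, -0.1, 10.3]
clock: 10.25
eef_pos: [528.7, 69.0, 19.1]
wrist_force: [0.2, -0.4, 9.7]
clock: 10.67
eef_pos: [528.7, 69.0, 19.1]
wrist_force: [0.8, -1.6, 10.4]
clock: 11.08
eef_pos: [528.7, 69.0, 19.1]
wrist_force: [0.2, 0.0, 9.6]
clock: 11.5
eef_pos: [528.7, 69.0, 19.1]
wrist_force: [0.6, -0.2, 10.0]
clock: 11.92
eef_pos: [528.7, 69.0, 19.1]
wrist_force: [-0.2, -0.4, 10.0]
clock: 12.33
eef_pos: [528.7, 69.0, 19.1]
wrist_force: [1.7, -0.0, 9.3]
```

View pics/f.png

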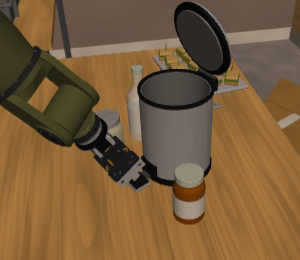

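The lid stands wide open (crop (203,38)) and the pedal has been at its stop for over 3 s. Now I'm easing up at 12 mm/s.

```bash
for i in 1 2 3 4 5 6; do python3 -m inch '[{"gripper":0,"dx":0,"dy":0,"dz":0.001,"wx":0,"wy":0,"wz":0},{"gripper":0,"dx":0,"dy":0,"dz":0.002,"wx":0,"wy":0,"wz":0},{"gripper":0,"dx":0,"dy":0,"dz":0.003,"wx":0,"wy":0,"wz":0},{"gripper":0,"dx":0,"dy":0,"dz":0.004,"wx":0,"wy":0,"wz":0},{"gripper":0,"dx":0,"dy":0,"dz":0.005,"wx":0,"wy":0,"wz":0}]'|grep -E "clock|pos|wrist"; done
```

```text
clock: 12.8
eef_pos: [528.2, 69.0, 23.6]
wrist_force: [0.6, -1.2, 3.9]
clock: 13.22
eef_pos: [528.1, 68.9, 28.6]
wrist_force: [-1.0, -3.2, 5.4]
clock: 13.63
eef_pos: [528.2, 68.9, 33.7]
wrist_force: [-1.2, -2.7, 6.5]
clock: 14.05
eef_pos: [528.3, 69.0, 38.8]
wrist_force: [-0.6, -1.9, 6.1]
clock: 14.47
eef_pos: [528.5, 69.0, 44.0]
wrist_force: [0.3, -1.1, 8.0]
clock: 14.88
eef_pos: [527.8, 69.1, 48.2]
wrist_force: [0.6, -0.1, -0.9]
```

Contact is lost at the rest height. I'm drawing back along the tool axis.

```bash
python3 -m inch '[{"gripper":0,"dx":-0.005,"dy":-0.002,"dz":0.01,"wx":0,"wy":0,"wz":0},{"gripper":0,"dx":-0.015,"dy":-0.007,"dz":0.03,"wx":0,"wy":0,"wz":0},{"gripper":0,"dx":-0.03,"dy":-0.014,"dz":0.058,"wx":0,"wy":0,"wz":0},{"gripper":0,"dx":-0.045,"dy":-0.021,"dz":0.086,"wx":0,"wy":0,"wz":0},{"gripper":0,"dx":-0.055,"dy":-0.025,"dz":0.105,"wx":0,"wy":0,"wz":0}]'
python3 -m inch '[{"gripper":0,"dx":-0.02,"dy":-0.01,"dz":0.01,"wx":0,"wy":0,"wz":0},{"gripper":0,"dx":-0.04,"dy":-0.02,"dz":0.02,"wx":0,"wy":0,"wz":0},{"gripper":0,"dx":-0.05,"dy":-0.025,"dz":0.03,"wx":0,"wy":0,"wz":0},{"gripper":0,"dx":-0.055,"dy":-0.028,"dz":0.03,"wx":0,"wy":0,"wz":0},{"gripper":0,"dx":-0.055,"dy":-0.028,"dz":0.03,"wx":0,"wy":0,"wz":0}]'
python3 - <<'E'
from h import *
cv2.imwrite("pics/g.png",np.hstack([manip.camera("side")[60:320,150:450],manip.camera("top")[90:350,170:470]]))
E
```

```text
clock: 15.3
eef_pos: [472.3, 43.5, 155.3]
eef_rot: [3.135, -0.52, 0.436]
wrist_force: [-0.9, -0.5, -0.5]
finger_gap: 0.5
finger_force: 0.0
clock: 15.72
eef_pos: [417.9, 15.6, 183.7]
eef_rot: [3.135, -0.521, 0.436]
wrist_force: [0.5, 0.5, 0.2]
finger_gap: 0.0
finger_force: 0.0
```

View pics/g.png

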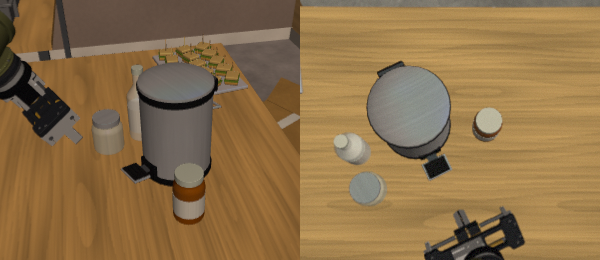

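The lid is shut (crop (178,85)), the pedal is up, the jars and bottle are where they were and the hand is clear.

```bash
python3 -c "
from cell import manip
print(manip.sign_off())"
```

```text
the job is handed in; nothing more can be done
None
```

I pressed the pedal to its stop and held the lid wide open for over 3 s. I then eased the pedal up at about 12 mm/s until the lid was shut, drew the hand clear with the jars and bottle undisturbed in the last picture, and handed the job in; no verdict came back.

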